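# Shut in the purged bench reactor through its guard

## Task

The nitrogen purge of the bench reactor is done, so shut it in under gas: reach down through the windows in the top of the guard and press the red vent lever down until it is fully level (shut), and only then press the blue nitrogen lever down fully level as well. Just press with the fingertips, without forcing the levers against their stops. Do not touch the guard or the rest of the rig, and leave the bottle, flask and spanner where they are.

Things in the scene. Friction and masses are not known exactly. Their poses are not given: they have to be found in the camera images.
- rig: bench reactor in its guard (fixed), 220 mm (its x) by 300 mm (its y), turned up to 0.35 rad. Origin under the centre of its base on the work surface; z up. The guard's steel top plate, 4 mm thick, has its top at 228 mm and two windows. Behind them, at x = 50 mm and y = +90 and -50 mm, tubes with brass nuts rise 28 mm above the plate and run to +x. Clear panels close the sides
- window_a (a point): centre of a rectangular window with yellow edges in the guard's top plate, at the plate's top, at y = +70 mm of the rig. Clear opening 118 mm along the rig's x by 106 mm along its y. Axes parallel to the rig's. A lever lies below it along x, on its middle line
- window_b (a point): centre of a rectangular window with yellow edges in the guard's top plate, at the plate's top, at y = -70 mm of the rig. Clear opening 118 mm along the rig's x by 106 mm along its y. Axes parallel to the rig's. A lever lies below it along x, on its middle line
- vent_valve: vent valve, with the red lever: quarter-turn lever valve (fixed on the rig), in either window. Origin on the lever's pivot, 180 mm above the work surface, 48 mm below the guard's top; axes parallel to the rig's. The lever runs from the pivot to -x, along the window's middle line. The steel body (24 mm) stands 20 mm to +y of the pivot, under the plate behind the window
- nitrogen_valve: nitrogen inlet valve, with the blue lever: quarter-turn lever valve (fixed on the rig), in either window. Origin on the lever's pivot, 180 mm above the work surface, 48 mm below the guard's top; axes parallel to the rig's. The lever runs from the pivot to -x, along the window's middle line. The steel body (24 mm) stands 20 mm to +y of the pivot, under the plate behind the window
- vent_lever (a joint): angle of the red vent lever above level, rad: 0 = level, across its upright gas tube, on its stop = fully shut; larger = open. Starts part open (0.32 to 0.56). Stiff hinge: about 5 N pressed down 66 mm from the pivot moves it; it stays where it is left
- nitrogen_lever (a joint): angle of the blue nitrogen lever above level, rad: 0 = level, across its upright gas tube, on its stop = fully shut; larger = open. Starts part open (0.32 to 0.56). Stiff hinge: about 5 N pressed down 66 mm from the pivot moves it; it stays where it is left
- vent_pad (a point): press point on top of the red vent lever, 66 mm from the pivot. The lever's plastic grip is a bar reaching from 20 to 82 mm from the pivot, 18 mm wide, 10 mm thick, pivot at half its thickness. Pressed down, the point moves on an arc about the pivot and ends 5 mm above pivot height (43 mm below the guard's top). x axis: along the lever towards the pivot
- nitrogen_pad (a point): press point on top of the blue nitrogen lever, 66 mm from the pivot. The lever's plastic grip is a bar reaching from 20 to 82 mm from the pivot, 18 mm wide, 10 mm thick, pivot at half its thickness. Pressed down, the point moves on an arc about the pivot and ends 5 mm above pivot height (43 mm below the guard's top). x axis: along the lever towards the pivot
- bottle: loose amber reagent bottle with a blue cap, 72 mm across and 155 mm tall, standing beside the rig on its -y side; origin under its centre
- flask: loose stoppered conical glass flask, 70 mm across and 113 mm tall, standing beside the rig on its +y side; origin under its centre
- spanner: loose steel spanner, 160 mm long, lying flat on the bench between robot and rig; origin under its middle

How it is judged (in metres and radians):
On the way, in this order (a step that is already met when the one before it is completed fails the run):
1. the red vent lever is fully down while the blue nitrogen lever is still open (value of joint vent_lever below 0.05 rad and value of joint nitrogen_lever above 0.2 rad), for 0.2 s.
2. the blue nitrogen lever is fully down as well (value of joint each of vent_lever, nitrogen_lever below 0.05 rad), for 0.2 s.
At the end, for the whole second after the job is handed in: Both levers are level (within 0.05 rad of their stops) and at rest, and bottle, flask and spanner are within 15 mm of where they were (all of step 2 and velocity of joint vent_lever between -0.02 and 0.02 rad/s and velocity of joint nitrogen_lever between -0.02 and 0.02 rad/s and distance of each of bottle, flask, spanner from where it was at the start of the episode below 0.015 m); the robot touches nothing.
It fails at once if the robot touches the guard or another part of the rig (over 0.5 N) (contact force between rig and the fingers above 0.5 N or contact force between rig and the arm above 0.5 N).
It fails at once if the nitrogen is shut (below 0.2 rad) while the vent is still open (value of joint nitrogen_lever below 0.2 rad and value of joint vent_lever above 0.05 rad).
It fails at once if a lever is lifted open, past 0.65 rad (value of joint any of vent_lever, nitrogen_lever above 0.65 rad).
It fails at once if a lever or its valve is forced or pinched (over 50 N) (contact force between any of vent_valve, nitrogen_valve and anything else above 50 N).
It fails at once if the bottle, flask or spanner is moved by more than 15 mm or lifted (not (distance of each of bottle, flask, spanner from where it was at the start of the episode below 0.015 m)).
It also fails if it takes over 61 s, if anything falls off the work surface, if the arm or the gripper's body presses on something with over 40 N, if the wrist force passes 120 N, or if a joint passes its speed limit or range.

## Robot

A 6-joint arm with a two-finger parallel gripper is mounted at the origin on the work surface. World frame = base frame: x ahead of the robot, y to its left, z up, the work surface at z = 0. Lengths are in mm, angles in rad, forces in N, time in s.
With the tool pointing down it reaches from about 225 to 875 mm from the base axis. Payload 3.4 kg.
Tool frame: the origin (TCP) lies at the very end of the fingers, on their centre line; the grasp point (between the pads) lies manip.tcp_to_grasp behind it (manip.tcp_to_grasp is the distance from the TCP to the grasp point, in mm); z points along the fingers, y is the direction in which the jaws open and shut (so a half turn about z gives the same grasp; the last joint's range is limited). The gripper opens to 85 mm and grips with 20 to 120 N. Pads are 22 mm wide; open, the fingers measure 114 mm over their backs; the gripper's body (76 mm by 85 mm) begins 54 mm behind the grasp point. The pads swing forward as they close: fully open they stand 13 mm farther back than shut.
Start: joints at [1.148, 0.276, 1.505, -0, 1.361, -0.121], TCP at [170.929, 549.041, 231.328] pointing down, gripper open.
Joint ranges: [-2.89, 2.89], [-0.75, 2.08], [0.22, 2.7], [-1.18, 4.32], [0.11, 2.71], [-2.7, 2.7]. Speed limits (rad/s): [2.57, 2.57, 3.14, 3.14, 3.14, 3.14].

## Interface

Orientations are given as a unit quaternion [x, y, z, w].
In Python, from rig import manip gives the robot as it stands.
- The arm moves only by the tool arm_command, never from a script. Its argument "increments" is a list of rows, each a list of 2 entries, a list of its own where there are three numbers: the shift along the tool's x, y, z in m, then the turn, a rotation vector about the tool's x, y, z in rad. A call has 1 to 20 rows; each row shifts and turns the commanded pose from where the row before left it, along the tool's axes as they then stand; what a row does not reach is not made up. A row lasts 1/10 s, in which the tool goes at most 50 mm and 8.59 degrees, less where a joint would pass 70% of its speed; a pose out of reach is approached as far as the arm can. A call is refused whole if a number of a shift passes 0.05 or a number of a turn 0.15, either way. A call with a gripper value outside its range is refused whole. "claw" is the closure in counts, from 0 (fully open) to 255 (shut), set as the call begins (left out, the last holds). The fingers move at their own pace and stop on an object; "newtons" is the grip in N (left out, the last holds). Time passes only in rows, so rows that do not move let the fingers close. It gives the time, the measured TCP pose, the force and the opening at its end, in the units of the state.
- manip.get_state(): the state, without advancing time (a new reading comes with each control period).
- manip.read_camera(name): name is "scene" or "top" or "wrist"; returns a dict with "image" (384x512x3 uint8, red, green, blue), "depth" (384x512 float32, mm along the optical axis (not along the pixel's ray), 0 where there is no reading), "fx", "fy", "cx", "cy" (pixels), "extrinsics" (4x4, takes a point from world to camera coordinates); the wrist camera has in their place "T_tool_cam" (4x4, takes a point from camera to tool coordinates, whose origin is the TCP and whose axes are the flange's). Camera axes: x right, y down, z forward; pixel columns grow to the right and rows downward; lengths in mm; the calibration is good to about 2 mm. A picture is of the moment at which its call begins: read the wrist's pose just before it.
- manip.sign_off(): hands the job in, once; it reports no verdict.
The state is a dict: "t": time; "q": joint angles; "qvel": joint speeds; "tau": joint torques, N m; "eef_pos": TCP position; "tool_rot": TCP orientation; "wrist_force": force on the tool from outside, world axes, zero at the start; "ft_torque": the same for the moment, N m; "finger_gap": finger opening in mm.
Only numpy, scipy, OpenCV 4.12 (cv2) and the standard library are available. Lean on these libraries where they do the work, as an engineer would, in place of code of your own. Each camera call takes 0.05 s, during which the arm holds its last target.

## Working session

There is one attempt and no reset: what is moved stays moved. The work goes in short steps, Python scripts to look and compute and a tool call to move; the robot and the scene stay as the last step left them, time stands still between calls to the robot, and variables do not carry over. Pictures are saved under pics/ and viewed, and the job is handed in when it is done.

Besides the shell and the picture viewer there is one more tool, called after "Call:" by a JSON object that holds its "fn" and its "kwargs". arm_command: Moves the arm, as the interface text tells. Its arguments: {"type":"object","properties":{"increments":{"type":"array"},"claw":{"type":"number"},"newtons":{"type":"number"}},"required":["increments"]}

```bash
mkdir -p pics; ls
cat > h.py <<'E'
from rig import manip
import numpy as np, cv2
def grab(n):
    s=manip.get_state(); c=manip.read_camera(n); np.savez(''+n+'.npz',eef=s['eef_pos'],rot=s['tool_rot'],**c); return s,c
E
python3 - <<'E'
from h import *
for n in ['scene','top','wrist']:
    s,c=grab(n); cv2.imwrite(f'pics/{n}0.png',c['image'][:,:,::-1])
print(s, manip.tcp_to_grasp)
E
```

```text
pics
{'t': 0.1, 'q': array([ 1.14802973e+00,  2.76546166e-01,  1.50598599e+00, -1.26241911e-05,
        1.36071547e+00, -1.21020842e-01]), 'qvel': array([ 0.00103513, -0.00335791, -0.00419274, -0.00019239, -0.00076925,
       -0.00080949]), 'tau': array([ 8.60285800e-04, -4.17704165e+01, -2.46404278e+01, -2.31706335e-04,
        5.93707489e-03,  1.15816817e-05]), 'eef_pos': array([170.7117311 , 548.58767472, 230.52618455]), 'tool_rot': array([ 1.50299794e-01,  9.88640120e-01, -7.98743709e-04, -2.16280513e-04]), 'wrist_force': array([ 0.18128661, -0.44610609, -0.20884861]), 'ft_torque': array([-0.03871598,  0.0079046 , -0.01590446]), 'finger_gap': 85.60672408045654} 18.700000000000003
```

View pics/top0.png

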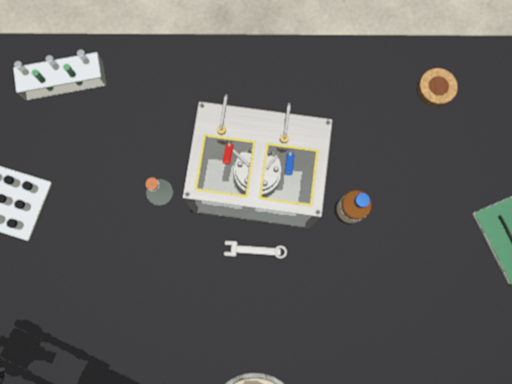

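View pics/scene0.png

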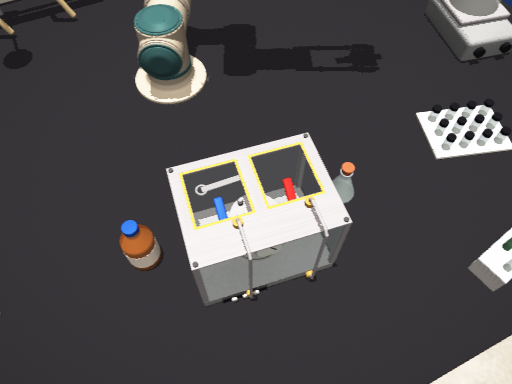

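View pics/wrist0.png

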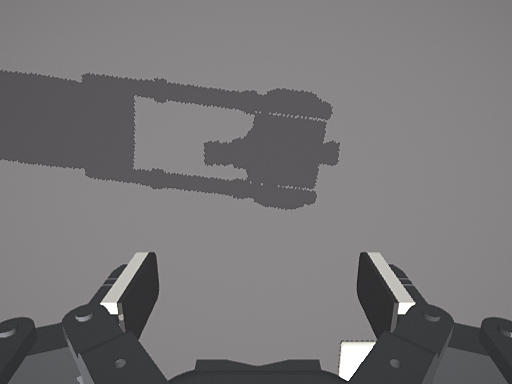

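Run:
```python
import numpy as np, cv2
c=np.load('top.npz'); im=c['image'][:,:,::-1]
cr=im[90:225,175:340]; cv2.imwrite('pics/topc.png',cv2.resize(cr,None,fx=4.6,fy=4.4,interpolation=cv2.INTER_CUBIC))
E=c['extrinsics'];fx,fy,cx,cy=[float(c[k]) for k in('fx','fy','cx','cy')]
print(E,fx,fy,cx,cy)
d=c['depth']; Ei=np.linalg.inv(E)
v,u=np.mgrid[0:384,0:512]
P=np.stack([(u-cx)/fx*d,(v-cy)/fy*d,d,np.ones_like(d)],-1)@Ei.T
P=P[...,:3]; np.save('topP.npy',P)
hsv=cv2.cvtColor(im,cv2.COLOR_BGR2HSV)
print('plate z',np.median(P[...,2][(abs(P[...,2]-228)<15)&(d>0)]))
m=(abs(P[...,2]-228)<8)&(u>170)&(u<345)&(v>85)&(v<230)
r=cv2.minAreaRect(P[m][:,:2].astype(np.float32)); print(r)
S=(hsv[...,1]>170)&(hsv[...,2]>60)&(u>190)&(u<325)&(v>130)&(v<205)
for n,k in(('red',(hsv[...,0]<8)|(hsv[...,0]>172)),('blue',(hsv[...,0]>105)&(hsv[...,0]<130))):
    mm=S&k; print(n,mm.sum(),u[mm].min(),u[mm].max(),v[mm].min(),v[mm].max())
    for row in range(v[mm].min(),v[mm].max()+1,2):
        q=mm&(v==row); print(row,u[q].min(),u[q].max(),np.median(P[q],0).round(1))
y=S&(hsv[...,0]>20)&(hsv[...,0]<35)
for lo,hi in((190,256),(258,325)):
    q=y&(u>=lo)&(u<hi); uv=np.stack([u[q],v[q]],1)
    ray=np.stack([(u[q]-cx)/fx,(v[q]-cy)/fy,np.ones(q.sum())],1)@Ei[:3,:3].T
    o=Ei[:3,3]; X=o+ray*((228-o[2])/ray[:,2])[:,None]
    print('win',cv2.minAreaRect(X[:,:2].astype(np.float32)))
```

```text
[[ 6.48130014e-04 -9.99949206e-01  1.00580626e-02  5.59450613e+00]
 [-9.81105086e-01 -2.58183129e-03 -1.93458381e-01  5.60540493e+02]
 [ 1.93474523e-01 -9.74263015e-03 -9.81056925e-01  1.19342235e+03]
 [ 0.00000000e+00  0.00000000e+00  0.00000000e+00  1.00000000e+00]] 493.8949937530813 493.8949937530813 251.67836668516605 191.07597199467708
plate z 229.42289026165872
((607.6197509765625, -6.9011077880859375), (300.91546630859375, 235.41273498535156), 82.16452026367188)
red 112 223 232 145 163
145 226 232 [638.3  54.9 200. ]
147 226 232 [632.9  59.2 202. ]
149 226 231 [627.   60.3 206.3]
151 225 231 [621.6  61.2 208.9]
153 225 230 [616.1  62.2 212.1]
155 224 230 [610.3  62.8 216.4]
157 224 230 [605.1  62.9 218.4]
159 224 229 [599.5  63.8 222.6]
161 224 229 [594.3  63.6 224.9]
163 227 228 [590.7  61.6 221.5]
blue 107 286 293 155 173
155 287 293 [616.2 -83.4 196.5]
157 287 292 [610.7 -77.5 199.6]
159 287 292 [604.9 -77.3 203.8]
161 287 292 [599.6 -76.8 206.4]
163 287 292 [594.9 -76.7 206.5]
165 286 291 [589.5 -74.3 209.8]
167 286 291 [584.1 -73.9 212.9]
169 286 291 [579.3 -73.7 213.9]
171 286 291 [574.1 -73.2 216.8]
173 287 290 [569.6 -73.3 216.5]
win ((0.0, 0.0), (0.0, 0.0), 0.0)
win ((0.0, 0.0), (0.0, 0.0), 0.0)
```

View pics/topc.png

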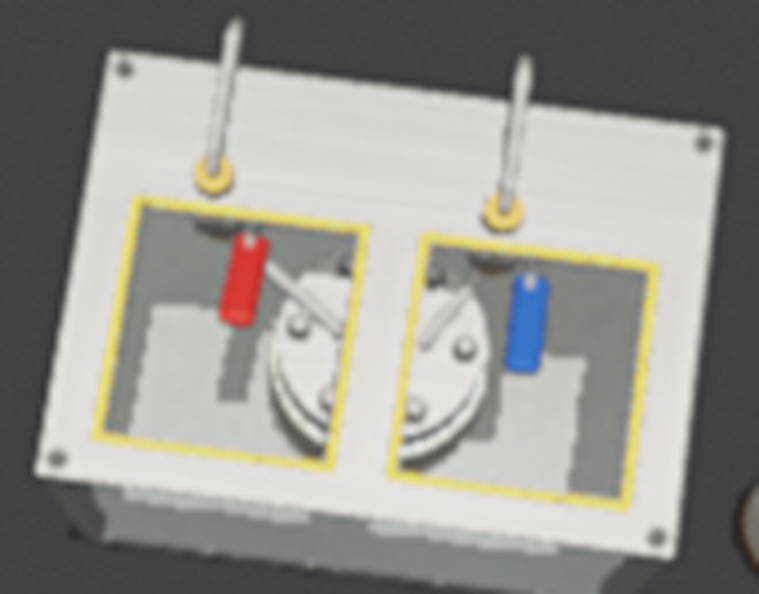

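Run:
```python
import numpy as np, cv2
c=np.load('top.npz'); im=c['image'][:,:,::-1]
E=c['extrinsics'];fx,fy,cx,cy=[float(c[k]) for k in('fx','fy','cx','cy')];Ei=np.linalg.inv(E);o=Ei[:3,3]
def proj(u,v,z):
    ray=np.stack([(u-cx)/fx,(v-cy)/fy,np.ones(len(u))],1)@Ei[:3,:3].T
    return (o+ray*((z-o[2])/ray[:,2])[:,None])[:,:2]
hsv=cv2.cvtColor(im,cv2.COLOR_BGR2HSV)
v,u=np.mgrid[0:384,0:512]
y=(hsv[...,1]>90)&(hsv[...,2]>100)&(u>190)&(u<325)&(v>130)&(v<210)&(hsv[...,0]>18)&(hsv[...,0]<38)
n,l,st,ce=cv2.connectedComponentsWithStats(y.astype(np.uint8),connectivity=8)
for i in range(1,n):
    if st[i,4]>60:
        q=l==i; r=cv2.minAreaRect(proj(u[q],v[q],228).astype(np.float32)); print(st[i,4],r)
pts=np.array([[108,50],[722,128],[676,557],[36,474]],float)
uu=(pts[:,0]+.5)/4.6-.5+175; vv=(pts[:,1]+.5)/4.4-.5+90
W=proj(uu,vv,228); print(W,W.mean(0))
a=W[0]-W[3]+W[1]-W[2]; print(np.arctan2(a[1],a[0])); b=W[0]-W[1]+W[3]-W[2]; print(np.arctan2(-b[0],b[1]))
```

```text
360 ((584.3577880859375, 66.63108825683594), (114.4952163696289, 126.34674072265625), 82.13694763183594)
346 ((565.3790283203125, -72.38037109375), (114.84765625, 126.56212615966797), 82.24119567871094)
[[ 732.46727062  128.83426503]
 [ 691.90255858 -170.44800091]
 [ 471.65874753 -142.14209674]
 [ 512.16333108  157.86125389]] [602.04797695  -6.47364468]
-0.1294126944973455
-0.1344603261336625
```

Call:
{"fn": "arm_command", "kwargs": {"increments": [[[0,0,-0.03],[0,0,0]],[[0,0,-0.04],[0,0,-0.08]],[[0,0,-0.04],[0,0,-0.085]],[[0,0,-0.01],[0,0,0]],[[0,0,0],[0,0,0]],[[0,0,0],[0,0,0]],[[0,0,0],[0,0,0]]], "claw": 255}}

```text
t: 0.85
eef_pos: [170.6, 548.2, 349.1]
tool_rot: [0.068, 0.998, -0.002, -0.001]
wrist_force: [-0.7, 0.1, -1.1]
finger_gap: -0.2
```

```bash
cat > go.py <<'E'
from h import *
import sys
from scipy.spatial.transform import Rotation as R
s=manip.get_state(); M=R.from_quat(s['tool_rot'])
t=np.array([float(a) for a in sys.argv[1:4]])
print('t',s['t'],'pos',s['eef_pos'].round(1),'F',s['wrist_force'].round(2),'gap',s['finger_gap'],'q',s['q'].round(2))
print('axes',M.as_matrix().round(4).tolist())
print('delta tool mm',M.inv().apply(t-s['eef_pos']).round(1))
ps=-0.136; D=R.from_matrix(np.array([[-np.cos(ps),-np.sin(ps),0],[-np.sin(ps),np.cos(ps),0],[0,0,-1]]).T.T)
print('turn',(M.inv()*D).as_rotvec().round(4), D.as_matrix().round(3).tolist())
E
python3 go.py 599.3 64.6 340; python3 -c "
from h import *
c=manip.read_camera('wrist');print(c['T_tool_cam'])"
```

```text
t 0.85 pos [170.6 548.2 349.1] F [-0.68  0.1  -1.12] gap -0.24328296817915612 q [ 1.15  0.24  1.28 -0.    1.63 -0.29]
axes [[-0.9906, 0.1367, -0.0016], [0.1367, 0.9906, -0.0038], [0.0011, -0.0039, -1.0]]
delta tool mm [-490.8 -420.4   10.2]
turn [-0.0039 -0.0011 -0.0011] [[-0.991, 0.136, 0.0], [0.136, 0.991, 0.0], [0.0, 0.0, -1.0]]
[[-8.79202486e-04 -9.53789981e-01 -3.00472791e-01  7.65303828e+01]
 [ 9.99998653e-01 -1.25498935e-03  1.05764972e-03  1.09176674e+00]
 [-1.38586586e-03 -3.00471457e-01  9.53789800e-01 -1.41874193e+02]
 [ 0.00000000e+00  0.00000000e+00  0.00000000e+00  1.00000000e+00]]
```

Call:
{"fn": "arm_command", "kwargs": {"increments": [[[-0.01,-0.0085,0],[0,0,0]],[[-0.02,-0.017,0],[0,0,0]],[[-0.026,-0.022,0],[0,0,0]],[[-0.026,-0.022,0],[0,0,0]],[[-0.026,-0.022,0],[0,0,0]],[[-0.026,-0.022,0],[0,0,0]],[[-0.026,-0.022,0],[0,0,0]],[[-0.026,-0.022,0],[0,0,0]],[[-0.026,-0.022,0],[0,0,0]],[[-0.026,-0.022,0],[0,0,0]],[[-0.026,-0.022,0],[0,0,0]],[[-0.026,-0.022,0],[0,0,0]],[[-0.026,-0.022,0],[0,0,0]],[[-0.026,-0.022,0],[0,0,0]],[[-0.026,-0.022,0],[0,0,0]],[[-0.026,-0.022,0],[0,0,0]],[[-0.026,-0.022,0],[0,0,0]],[[-0.024,-0.022,0],[0,0,0]],[[-0.01,-0.01,0],[0,0,0]],[[0,0,0],[0,0,0]]]}}

```text
t: 2.9
eef_pos: [568.2, 101.4, 350.3]
tool_rot: [0.07, 0.998, -0.0, -0.001]
wrist_force: [-1.0, 0.1, -1.1]
finger_gap: 0.0
```

```bash
python3 go.py 599.3 64.6 250
python3 - <<'E'
from h import *
for n in ['top','wrist','scene']:
    s,c=grab(n); cv2.imwrite(f'pics/{n}1.png',c['image'][:,:,::-1])
E
```

```text
t 2.9 pos [568.2 101.4 350.3] F [-1.05  0.15 -1.1 ] gap 0.0007243372577239018 q [ 0.06  0.24  1.27 -0.    1.64 -1.37]
axes [[-0.9902, 0.1393, -0.0019], [0.1393, 0.9902, -0.0003], [0.0018, -0.0006, -1.0]]
delta tool mm [-36.1 -32.  100.2]
turn [-0.0006 -0.0018 -0.0038] [[-0.991, 0.136, 0.0], [0.136, 0.991, 0.0], [0.0, 0.0, -1.0]]
```

View pics/wrist1.png

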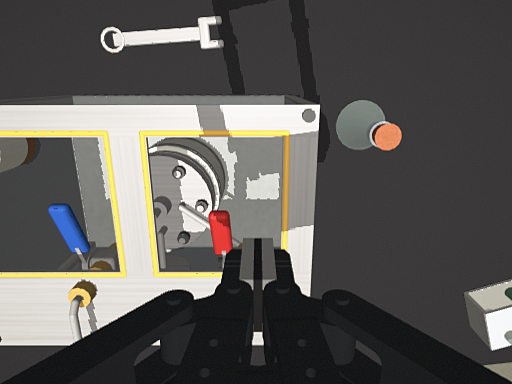

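View pics/scene1.png

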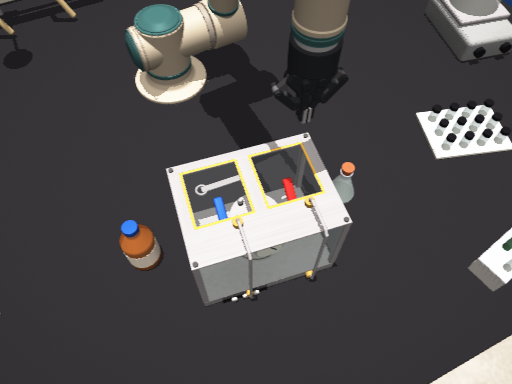

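Run:
```python
from h import *
c=np.load('wrist.npz'); d=c['depth']; v,u=np.mgrid[0:384,0:512]
fx,fy,cx,cy=[float(c[k]) for k in('fx','fy','cx','cy')]
P=np.stack([(u-cx)/fx*d,(v-cy)/fy*d,d,np.ones_like(d)],-1)@c['T_tool_cam'].T
P=P[d>0][:,:3]
for z in range(-120,10,8):
    q=P[(P[:,2]>=z)&(P[:,2]<z+8)]
    if len(q): print(z,len(q),'x',q[:,0].min().round(),q[:,0].max().round(),'y',q[:,1].min().round(),q[:,1].max().round())
```

```text
-88 3102 x 10.0 18.0 y -57.0 59.0
-80 8630 x 2.0 18.0 y -57.0 59.0
-72 6481 x -2.0 18.0 y -51.0 53.0
-64 5491 x -10.0 16.0 y -44.0 46.0
-56 5756 x -12.0 14.0 y -38.0 40.0
-48 2109 x -12.0 14.0 y -31.0 33.0
-40 971 x -12.0 12.0 y -16.0 18.0
-32 709 x 6.0 11.0 y -12.0 15.0
-24 653 x 6.0 11.0 y -12.0 15.0
-16 585 x 6.0 11.0 y -12.0 15.0
-8 188 x 6.0 11.0 y -11.0 13.0
```

```bash
cat > w.py <<'E'
from h import *
from scipy.spatial.transform import Rotation as R
def meas():
    c=np.load('wrist.npz'); d=c['depth']; v,u=np.mgrid[0:384,0:512]
    fx,fy,cx,cy=[float(c[k]) for k in('fx','fy','cx','cy')]
    P=np.stack([(u-cx)/fx*d,(v-cy)/fy*d,d,np.ones_like(d)],-1)@c['T_tool_cam'].T
    W=R.from_quat(c['rot']).apply(P[...,:3].reshape(-1,3)).reshape(384,512,3)+c['eef']
    hsv=cv2.cvtColor(c['image'],cv2.COLOR_RGB2HSV); h,s,vv=cv2.split(hsv)
    ps=-0.136; Rr=np.array([[np.cos(ps),np.sin(ps)],[-np.sin(ps),np.cos(ps)]])
    for n,k in(('red',((h<6)|(h>174))&(s>190)),('blue',(h>105)&(h<130)&(s>150)),('yel',(h>24)&(h<34)&(s>120)&(abs(W[...,2]-228)<8))):
        k=k&(d>0)&(W[...,2]>170)
        if k.sum()<20: continue
        m,l,st,_=cv2.connectedComponentsWithStats(k.astype(np.uint8))
        for i in range(1,m):
            if st[i,4]<150: continue
            q=W[l==i]; r=(q[:,:2]-[602.3,-6.6])@Rr.T
            print(n,st[i,4],'rig x',np.percentile(r[:,0],[1,50,99]).round(1),'y',np.percentile(r[:,1],[1,50,99]).round(1),'z',np.percentile(q[:,2],[1,50,99]).round(1))
            if n!='yel':
                A=np.polyfit(r[:,0],q[:,2],1); print('  slope ang',-np.arctan(A[0]), 'z at x=-15',np.polyval(A,-15))
meas()
E
python3 w.py
```

```text
red 710 rig x [-21.4   0.6  29.6] y [63.8 72.  80.1] z [195.9 213.4 223.1]
  slope ang 0.5199585668426977 z at x=-15 221.78164885760324
blue 1048 rig x [-25.3  -2.   29.7] y [-75.8 -65.  -59.1] z [190.5 206.4 216.2]
  slope ang 0.4030256021062299 z at x=-15 211.5798950994797
yel 1567 rig x [-90.7 -40.4  36.2] y [-115.7  -27.6  -10.5] z [226.2 227.7 229.3]
yel 1163 rig x [-90.4 -35.3  36.3] y [13.8 17.1 70.7] z [226.2 227.8 229.4]
yel 253 rig x [-90.3 -88.8 -87. ] y [ 84.1 107.2 128.8] z [226.5 228.  229.8]
```

Call:
{"fn": "arm_command", "kwargs": {"increments": [[[-0.012,-0.01,0.01],[0,0,0]],[[-0.012,-0.01,0.02],[0,0,0]],[[-0.012,-0.011,0.025],[0,0,-0.003]],[[0,0,0.025],[0,0,0]],[[0,0,0.01],[0,0,0]],[[0,0,0.005],[0,0,0]],[[0,0,0],[0,0,0]],[[0,0,0],[0,0,0]],[[0,0,0],[0,0,0]]]}}

```text
t: 3.95
eef_pos: [599.9, 67.9, 257.7]
tool_rot: [0.067, 0.998, 0.0, 0.001]
wrist_force: [0.3, -1.0, 0.5]
finger_gap: 0.3
```

```bash
python3 go.py 599.5 65.6 232
python3 - <<'E'
from h import *
for n in ['top','scene','wrist']:
    s,c=grab(n); cv2.imwrite(f'pics/{n}2.png',c['image'][:,:,::-1])
c=cv2.imread('pics/scene2.png')[120:320,150:360]; cv2.imwrite('pics/s2c.png',cv2.resize(c,None,fx=3,fy=3,interpolation=2)[:600])
E
python3 w.py
```

```text
t 3.95 pos [599.9  67.9 257.7] F [ 0.27 -1.01  0.51] gap 0.3480005727197102 q [-0.    0.31  1.4   0.    1.44 -1.44]
axes [[-0.9911, 0.1329, 0.0027], [0.1329, 0.9911, 0.0001], [-0.0027, 0.0004, -1.0]]
delta tool mm [ 0.1 -2.3 25.7]
turn [0.0004 0.0027 0.0027] [[-0.991, 0.136, 0.0], [0.136, 0.991, 0.0], [0.0, 0.0, -1.0]]
red 788 rig x [-21.2 -11.9   6.5] y [62.9 70.9 79.5] z [208.7 220.1 223.8]
  slope ang 0.3770838893023675 z at x=-15 220.74418631803147
blue 2278 rig x [-25.2  -2.2  29.7] y [-76.  -64.  -59.2] z [190.4 206.4 216.1]
  slope ang 0.40045172611788094 z at x=-15 211.54875432325125
yel 2461 rig x [-90.6 -38.7  36.6] y [-72.1 -13.7 -10.8] z [226.4 227.8 229.3]
yel 1536 rig x [-90.2 -45.1  28.1] y [13.5 15.7 26.7] z [226.3 227.9 229.3]
yel 1289 rig x [-90.4 -88.6 -87.1] y [ 46.2  84.8 123.8] z [226.5 228.1 229.6]
```

View pics/wrist2.png

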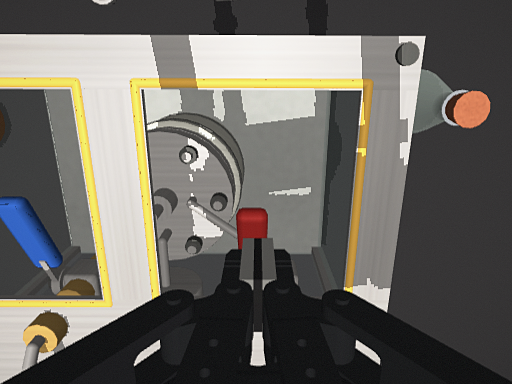

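View pics/s2c.png

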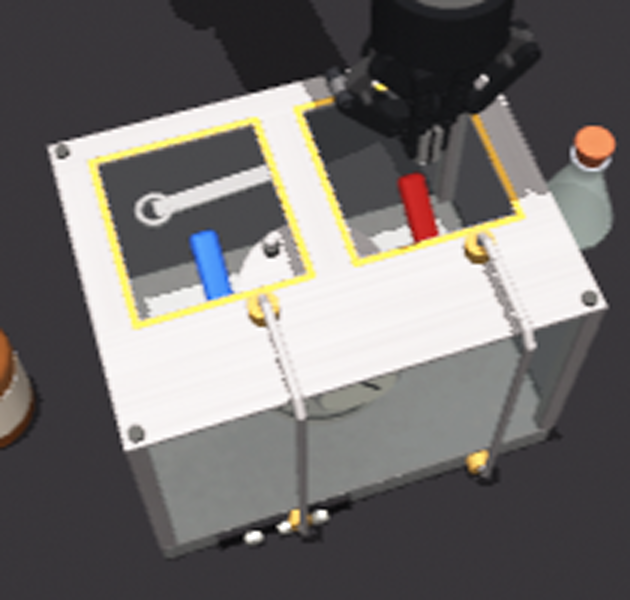

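Call:
{"fn": "arm_command", "kwargs": {"increments": [[[0,-0.001,0.008],[0,0.001,0.002]],[[0,-0.001,0.008],[0,0.001,0]],[[0,0,0.008],[0,0,0]],[[0,0,0.004],[0,0,0]],[[0,0,0.003],[0,0,0]],[[0,0,0.003],[0,0,0]],[[0,0,0.003],[0,0,0]],[[0,0,0],[0,0,0]],[[0,0,0],[0,0,0]]]}}

```text
t: 5.0
eef_pos: [598.2, 65.8, 219.9]
tool_rot: [0.068, 0.998, 0.0, -0.001]
wrist_force: [-3.0, -0.1, 4.3]
finger_gap: 0.1
```

Call:
{"fn": "arm_command", "kwargs": {"increments": [[[0,0,0.003],[0,0,0]],[[0,0,0.003],[0,0,0]],[[0,0,0.003],[0,0,0]],[[0,0,0.003],[0,0,0]],[[0,0,0.003],[0,0,0]],[[0,0,0.003],[0,0,0]],[[0,0,0.003],[0,0,0]],[[0,0,0],[0,0,0]],[[0,0,0],[0,0,0]]]}}

```text
t: 5.9
eef_pos: [599.2, 65.7, 198.2]
tool_rot: [0.068, 0.998, 0.0, -0.001]
wrist_force: [-0.8, 0.8, 2.5]
finger_gap: -0.4
```

```bash
python3 go.py 599.5 65.6 186
python3 - <<'E'
from h import *
for n in ['scene','wrist']:
    s,c=grab(n); cv2.imwrite(f'pics/{n}3.png',c['image'][:,:,::-1])
E
```

```text
t 5.9 pos [599.2  65.7 198.2] F [-0.79  0.79  2.51] gap -0.359361129192483 q [-0.01  0.34  1.5   0.    1.31 -1.44]
axes [[-0.9908, 0.1353, -0.0015], [0.1353, 0.9908, 0.0004], [0.0015, 0.0002, -1.0]]
delta tool mm [-0.3 -0.1 12.2]
turn [ 0.0002 -0.0015  0.0002] [[-0.991, 0.136, 0.0], [0.136, 0.991, 0.0], [0.0, 0.0, -1.0]]
```

View pics/wrist3.png

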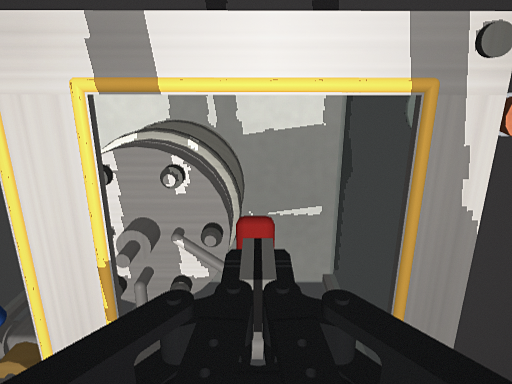

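Fingertips sit on the lever near its end (about 257,235), with the window edges well clear. Continuing down.

Call:
{"fn": "arm_command", "kwargs": {"increments": [[[0,0,0.003],[0,0,0]],[[0,0,0.003],[0,0,0]],[[0,0,0.002],[0,0,0]],[[0,0,0.001],[0,0,0]],[[0,0,0],[0,0,0]],[[0,0,0],[0,0,0]]]}}

```text
t: 6.6
eef_pos: [599.5, 65.5, 188.9]
tool_rot: [0.068, 0.998, -0.0, -0.0]
wrist_force: [0.2, -0.1, 0.7]
finger_gap: 0.1
```

Call:
{"fn": "arm_command", "kwargs": {"increments": [[[0,0,0.001],[0,0,0]],[[0,0,0.001],[0,0,0]],[[0,0,0],[0,0,0]],[[0,0,0],[0,0,0]]]}}

```text
t: 7.0
eef_pos: [599.4, 65.5, 187.5]
tool_rot: [0.068, 0.998, 0.0, -0.0]
wrist_force: [0.3, -0.5, 3.7]
finger_gap: 0.0
```

Call:
{"fn": "arm_command", "kwargs": {"increments": [[[0,0,0.001],[0,0,0]],[[0,0,0],[0,0,0]],[[0,0,0],[0,0,0]]]}}

```text
t: 7.3
eef_pos: [599.2, 65.6, 186.4]
tool_rot: [0.068, 0.998, 0.0, -0.001]
wrist_force: [-0.2, -2.2, 3.6]
finger_gap: 0.2
```

Call:
{"fn": "arm_command", "kwargs": {"increments": [[[0,0,0.001],[0,0,0]],[[0,0,0],[0,0,0]],[[0,0,0],[0,0,0]]]}}

```text
t: 7.6
eef_pos: [599.1, 65.6, 185.3]
tool_rot: [0.068, 0.998, 0.0, -0.001]
wrist_force: [1.3, -0.4, 3.1]
finger_gap: -0.0
```

Call:
{"fn": "arm_command", "kwargs": {"increments": [[[0,0,0.001],[0,0,0]],[[0,0,0],[0,0,0]],[[0,0,0],[0,0,0]]]}}

```text
t: 7.9
eef_pos: [599.1, 65.6, 184.9]
tool_rot: [0.068, 0.998, 0.0, -0.001]
wrist_force: [-0.7, -0.6, 6.4]
finger_gap: 0.3
```

```bash
python3 go.py 599.5 65.6 185
python3 - <<'E'
from h import *
for n in ['scene']:
    s,c=grab(n); cv2.imwrite(f'pics/{n}4.png',c['image'][:,:,::-1])
c=cv2.imread('pics/scene4.png')[120:320,150:360]; cv2.imwrite('pics/s4c.png',cv2.resize(c,None,fx=3,fy=3,interpolation=2)[:600])
E
```

```text
t 7.9 pos [599.1  65.6 184.9] F [-0.65 -0.63  6.45] gap 0.2600858137075769 q [-0.01  0.35  1.52  0.    1.28 -1.44]
axes [[-0.9908, 0.1353, -0.001], [0.1353, 0.9908, 0.0002], [0.0011, 0.0, -1.0]]
delta tool mm [-0.4  0.1 -0.1]
turn [ 0.     -0.0011  0.0002] [[-0.991, 0.136, 0.0], [0.136, 0.991, 0.0], [0.0, 0.0, -1.0]]
```

View pics/s4c.png

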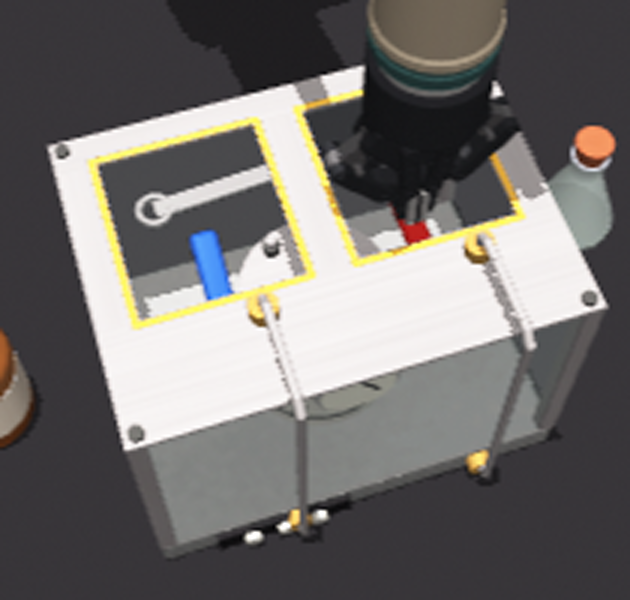

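Call:
{"fn": "arm_command", "kwargs": {"increments": [[[0,0,0.001],[0,0,0]],[[0,0,0],[0,0,0]],[[0,0,0],[0,0,0]],[[0,0,0],[0,0,0]]]}}

```text
t: 8.35
eef_pos: [599.1, 65.6, 184.8]
tool_rot: [0.068, 0.998, 0.0, -0.0]
wrist_force: [-2.5, 0.1, 10.5]
finger_gap: -0.1
```

Call:
{"fn": "arm_command", "kwargs": {"increments": [[[0,0,-0.003],[0,0,0]],[[0,0,-0.012],[0,0,0]],[[0,0,-0.025],[0,0,0]],[[0,0,-0.03],[0,0,0]],[[0,0,-0.025],[0,0,0]],[[0,-0.01,0],[0,0,0]],[[0,-0.025,0],[0,0,0]],[[0,-0.025,0],[0,0,0]],[[0,-0.025,0],[0,0,0]],[[0,-0.025,0],[0,0,0]],[[0,-0.02,0],[0,0,0]],[[0,-0.01,0],[0,0,0]],[[0,0,0],[0,0,0]],[[0,0,0],[0,0,0]],[[0,0,0],[0,0,0]]]}}

```text
t: 9.85
eef_pos: [580.1, -72.1, 278.0]
tool_rot: [0.067, 0.998, 0.0, -0.001]
wrist_force: [-0.8, -0.4, 0.0]
finger_gap: -0.1
```

```bash
python3 go.py 580.2 -74.4 230
python3 - <<'E'
from h import *
for n in ['scene','wrist']:
    s,c=grab(n); cv2.imwrite(f'pics/{n}5.png',c['image'][:,:,::-1])
c=cv2.imread('pics/scene5.png')[120:320,150:360]; cv2.imwrite('pics/s5c.png',cv2.resize(c,None,fx=3,fy=3,interpolation=2)[:600])
E
python3 w.py
```

```text
t 9.85 pos [580.1 -72.1 278. ] F [-0.79 -0.43  0.01] gap -0.11197881045032793 q [-0.24  0.27  1.4   0.    1.48 -1.68]
axes [[-0.9909, 0.1345, -0.0023], [0.1345, 0.9909, 0.0011], [0.0025, 0.0008, -1.0]]
delta tool mm [-0.5 -2.3 48. ]
turn [ 0.0008 -0.0025  0.0011] [[-0.991, 0.136, 0.0], [0.136, 0.991, 0.0], [0.0, 0.0, -1.0]]
red 889 rig x [-31.4  -2.4  28. ] y [61.9 64.3 79. ] z [178.2 182.8 185.3]
  slope ang -0.011816252642234674 z at x=-15 182.24427667886818
blue 1280 rig x [-25.1  -8.5  14.1] y [-77.3 -68.7 -60.3] z [199.2 210.6 216.7]
  slope ang 0.40606783934766993 z at x=-15 213.07297369979727
yel 1791 rig x [-90.5 -42.9  36.7] y [-126.4 -123.7  -94.9] z [226.4 227.9 229.4]
yel 1295 rig x [-90.5 -87.9 -48.2] y [-75.9 -26.9 -10.9] z [226.6 228.1 229.7]
yel 533 rig x [-90.  -88.5 -87.5] y [21.6 45.  68.8] z [226.7 228.2 229.8]
yel 719 rig x [19.1 34.6 37. ] y [13.6 46.7 95.5] z [226.5 228.1 229.6]
yel 238 rig x [29.9 34.8 36.9] y [-40.3 -24.7 -11.1] z [226.5 227.9 229.3]
```

View pics/s5c.png

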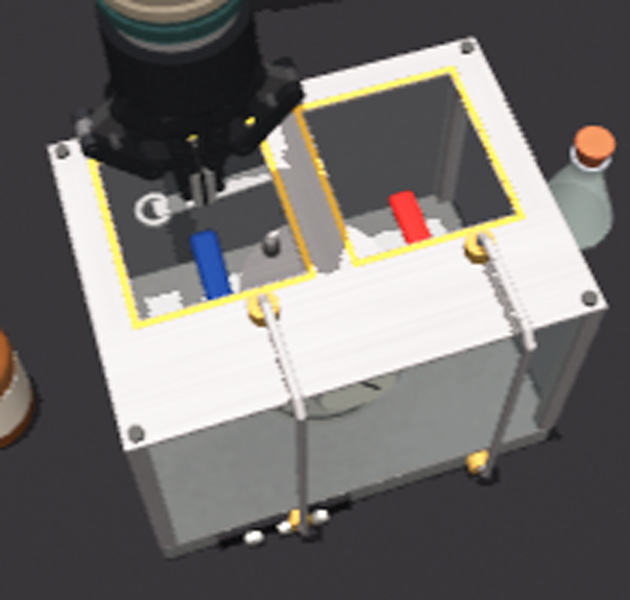

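View pics/wrist5.png

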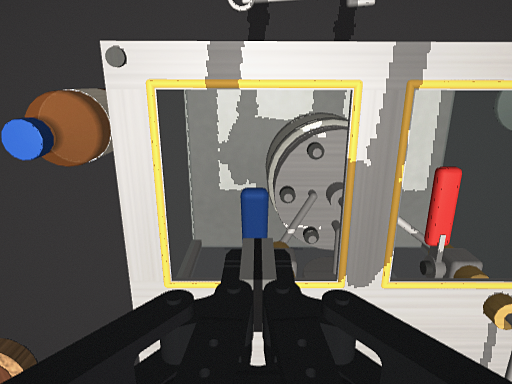

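Call:
{"fn": "arm_command", "kwargs": {"increments": [[[0,-0.001,0.01],[0,-0.002,0]],[[0,0,0.015],[0,0,0]],[[0,0,0.015],[0,0,0]],[[0,0,0.008],[0,0,0]],[[0,0,0.004],[0,0,0]],[[0,0,0.003],[0,0,0]],[[0,0,0.003],[0,0,0]],[[0,0,0.003],[0,0,0]],[[0,0,0],[0,0,0]],[[0,0,0],[0,0,0]]]}}

```text
t: 10.95
eef_pos: [580.1, -74.1, 217.6]
tool_rot: [0.068, 0.998, 0.0, 0.0]
wrist_force: [0.3, 0.0, 0.0]
finger_gap: -0.0
```

Call:
{"fn": "arm_command", "kwargs": {"increments": [[[0,0,0.003],[0,0,0]],[[0,0,0.003],[0,0,0]],[[0,0,0.003],[0,0,0]],[[0,0,0.003],[0,0,0]],[[0,0,0.003],[0,0,0]],[[0,0,0.003],[0,0,0]],[[0,0,0],[0,0,0]],[[0,0,0],[0,0,0]]]}}

```text
t: 11.75
eef_pos: [580.1, -74.0, 198.6]
tool_rot: [0.068, 0.998, 0.0, -0.0]
wrist_force: [-0.3, 0.3, 0.3]
finger_gap: 0.2
```

```bash
python3 - <<'E'
from h import *
for n in ['wrist','scene']:
    s,c=grab(n); cv2.imwrite(f'pics/{n}6.png',c['image'][:,:,::-1])
c=cv2.imread('pics/scene6.png')[120:320,150:360]; cv2.imwrite('pics/s6c.png',cv2.resize(c,None,fx=3,fy=3,interpolation=2)[:600])
E
python3 w.py|head -6; python3 go.py 580 -74 185
```

```text
red 849 rig x [-15.   13.4  28.3] y [61.4 62.8 66.8] z [175.9 181.  184.6]
  slope ang -0.093510986296407 z at x=-15 178.36813778149852
blue 867 rig x [-30.7 -26.4 -15.4] y [-77.3 -68.8 -60.3] z [193.3 197.5 201.6]
  slope ang -0.04372660478224591 z at x=-15 197.59824529792752
yel 3694 rig x [-90.4 -88.  -48.2] y [-80.  -28.9 -11. ] z [226.6 228.1 229.6]
yel 2619 rig x [-90.5 -74.9 -26.4] y [-126.5 -123.8 -100.8] z [226.4 227.9 229.4]
t 11.85 pos [580.2 -74.  198.7] F [ 0.07 -0.88 -0.44] gap -0.10346943315642494 q [-0.25  0.31  1.54  0.    1.29 -1.68]
axes [[-0.9908, 0.1354, -0.0001], [0.1354, 0.9908, 0.0003], [0.0001, 0.0003, -1.0]]
delta tool mm [ 0.2  0.  13.7]
turn [ 0.0003 -0.0001  0.0002] [[-0.991, 0.136, 0.0], [0.136, 0.991, 0.0], [0.0, 0.0, -1.0]]
```

View pics/wrist6.png

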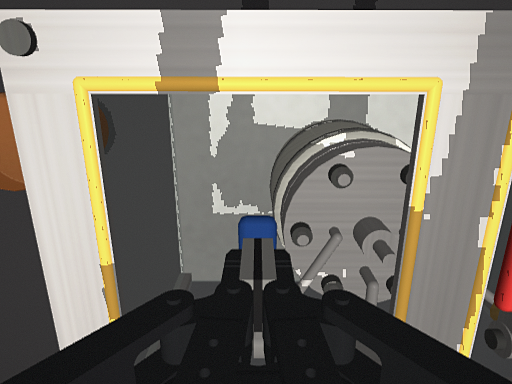

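View pics/s6c.png

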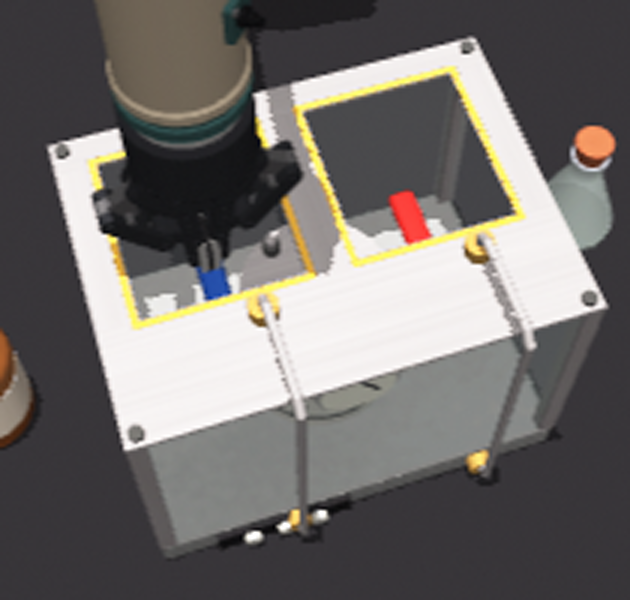

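The blue lever is following the fingertips (end top around z 201); the red one stays level and the window edges are clear.

Call:
{"fn": "arm_command", "kwargs": {"increments": [[[0,0,0.003],[0,0,0]],[[0,0,0.003],[0,0,0]],[[0,0,0.003],[0,0,0]],[[0,0,0.002],[0,0,0]],[[0,0,0.001],[0,0,0]],[[0,0,0],[0,0,0]],[[0,0,0],[0,0,0]]]}}

```text
t: 12.55
eef_pos: [580.6, -74.2, 187.0]
tool_rot: [0.068, 0.998, 0.0, 0.001]
wrist_force: [0.2, 0.4, 1.1]
finger_gap: -0.3
```

Call:
{"fn": "arm_command", "kwargs": {"increments": [[[0,0,0.001],[0,0,0]],[[0,0,0],[0,0,0]],[[0,0,0],[0,0,0]]]}}

```text
t: 12.85
eef_pos: [580.6, -74.2, 186.5]
tool_rot: [0.068, 0.998, -0.0, 0.001]
wrist_force: [-0.7, 0.8, 2.4]
finger_gap: 0.3
```

Call:
{"fn": "arm_command", "kwargs": {"increments": [[[0,0,0.001],[0,0,0]],[[0,0,0],[0,0,0]],[[0,0,0],[0,0,0]]]}}

```text
t: 13.15
eef_pos: [580.5, -74.2, 185.6]
tool_rot: [0.068, 0.998, -0.0, 0.001]
wrist_force: [0.1, -0.4, 4.3]
finger_gap: -0.2
```

Call:
{"fn": "arm_command", "kwargs": {"increments": [[[0,0,0.001],[0,0,0]],[[0,0,0],[0,0,0]],[[0,0,0],[0,0,0]]]}}

```text
t: 13.45
eef_pos: [580.5, -74.2, 184.9]
tool_rot: [0.068, 0.998, -0.0, 0.001]
wrist_force: [0.0, -0.3, 6.1]
finger_gap: -0.3
```

Call:
{"fn": "arm_command", "kwargs": {"increments": [[[0,0,0.001],[0,0,0]],[[0,0,0],[0,0,0]],[[0,0,0],[0,0,0]],[[0,0,0],[0,0,0]]]}}

```text
t: 13.85
eef_pos: [580.5, -74.2, 184.8]
tool_rot: [0.068, 0.998, -0.0, 0.001]
wrist_force: [-1.8, -0.5, 9.7]
finger_gap: 0.2
```

On the stop, as with the red. Lifting clear.

Call:
{"fn": "arm_command", "kwargs": {"increments": [[[0,0,-0.003],[0,0,0]],[[0,0,-0.012],[0,0,0]],[[0,0,-0.025],[0,0,0]],[[0,0,-0.035],[0,0,0]],[[0,0,-0.035],[0,0,0]],[[0,0,-0.03],[0,0,0]],[[0.02,0.01,-0.02],[0,0,0]],[[0.02,0.02,0],[0,0,0]],[[0.01,0.02,0],[0,0,0]],[[0,0,0],[0,0,0]],[[0,0,0],[0,0,0]],[[0,0,0],[0,0,0]]]}}

```text
t: 15.05
eef_pos: [537.5, -18.5, 343.0]
tool_rot: [0.068, 0.998, -0.0, -0.0]
wrist_force: [0.8, 0.5, 0.3]
finger_gap: 0.1
```

```bash
python3 go.py 580 -74 185
python3 - <<'E'
from h import *
for n in ['scene','wrist']:
    s,c=grab(n); cv2.imwrite(f'pics/{n}7.png',c['image'][:,:,::-1])
E
python3 w.py|head -4
```

```text
t 15.05 pos [537.5 -18.5 343. ] F [0.76 0.55 0.28] gap 0.093570146875107 q [-0.16  0.18  1.37 -0.    1.6  -1.6 ]
axes [[-0.9907, 0.1358, -0.0004], [0.1358, 0.9907, -0.0005], [0.0003, -0.0006, -1.0]]
delta tool mm [-49.7 -49.2 158. ]
turn [-0.0006 -0.0003 -0.0002] [[-0.991, 0.136, 0.0], [0.136, 0.991, 0.0], [0.0, 0.0, -1.0]]
red 266 rig x [-31.7 -12.4  28.4] y [62.3 63.9 79.1] z [178.8 182.2 185. ]
  slope ang -0.0005574884362774377 z at x=-15 182.12380230096107
blue 1010 rig x [-31.6  -4.6  26.9] y [-76.8 -67.9 -59.7] z [180.1 183.5 185.2]
  slope ang -0.004977564834045309 z at x=-15 183.30708265817606
```

View pics/wrist7.png

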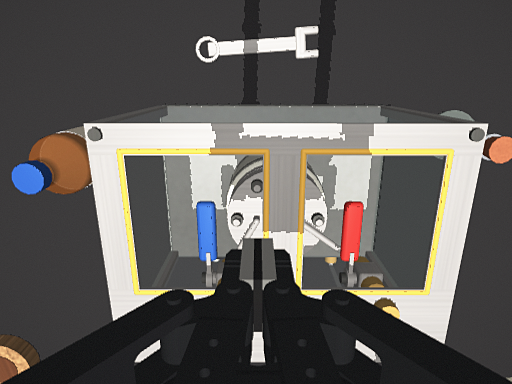

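View pics/scene7.png

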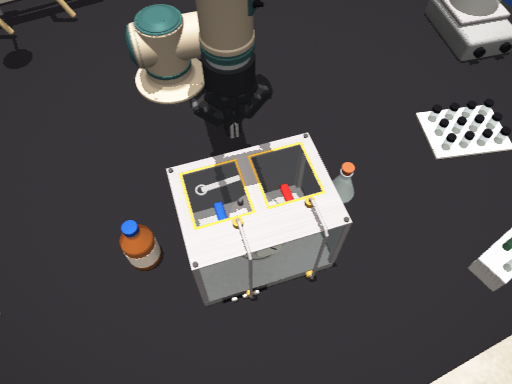

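Both levers are level (blue around 207,230 and red around 352,230 in the wrist view). The bottle, flask and spanner are at the same pixels as at the start, and the arm is clear of everything.

```bash
python3 -c "
from h import *
print(manip.sign_off())"
```

```text
the job is handed in; nothing more can be done
None
```

I pressed the red vent lever (+y window) down to its stop first, then the blue nitrogen lever (−y window), using closed fingertips. I then lifted clear and handed the job in at about 15 s; sign-off reports no verdict.

- **Levers:** each press ended with the fingertips at z = 184.8 mm (185 mm expected) and about 10 N on the wrist. The last 1 mm step raised the force but barely moved the tip. After lifting, the wrist camera's depth readings showed both levers within about 0.005 rad of level.
- **Order:** when the red lever was already level, the blue one still read about 0.40 rad open.
- **Surroundings:** no unexpected contact showed in the wrist force. In the scene camera the bottle, flask and spanner sit where they did at the start; I judged this by eye and did not measure it.
- **Disagreements:** blue's starting angle read about 0.45 rad from the top camera and 0.40 rad from the wrist camera. The force during the blue lever's travel read close to zero at times although the lever was following, so I relied on the height and the pictures there.

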